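Put the cleaned microscope optics away by kind

TASK

The microscope's cleaned optics stand mixed up on the bench; put each kind away in its own blue tray: the two objectives in the tray with two bays, one in each bay, both eyepieces in the square tray, and the squat condenser lens in the round dish. Stand every piece upright and flat on the floor of its tray, the same way up as it stands now, and leave the little oil bottle and the slide box where they are.

Things in the scene. Friction and masses are not known exactly. Their poses are not given: they have to be found in the camera images.
- objective_long: Long objective: slim steel barrel with a black band, a cone-shaped nose on top. 60 mm tall; 27 mm diameter from 5 to 44 mm height, foot 23 mm diameter, nose narrowing from 44 mm up to 12 mm diameter at the top. About 0.14 kg. Stands upright on its screw-thread end. Origin: centre of its underside; z up along its axis.
- objective_short: Short objective: steel barrel with a black band and a short cone-shaped nose on top. 42 mm tall; 27 mm diameter from 5 to 34 mm height, foot 23 mm diameter, nose 18 mm diameter at the top. About 0.10 kg. Stands upright on its screw-thread end. Origin: centre of its underside; z up along its axis.
- eyepiece_a: Eyepiece, one of two alike: black head with a round lens on top, on a thinner steel tube. 54 mm tall; the head is 38 mm diameter from 20 to 50 mm height, the tube below it 30 mm diameter. About 0.09 kg. Stands upright on its tube. Origin: centre of its underside; z up along its axis.
- eyepiece_b: The other eyepiece, identical to the first (38 mm head from 20 to 50 mm height on a 30 mm tube, 54 mm tall). Origin: centre of its underside; z up along its axis.
- condenser: Condenser lens: squat steel drum with a black band and a small lens on a low dome. 46 mm diameter up to 24 mm height, 30 mm tall over the dome. About 0.13 kg. Stands upright. Origin: centre of its underside; z up along its axis.
- two_bay_tray: Blue oblong tray, 64 mm (its x) by 124 mm (its y) outside, for the objectives. A wall across the middle divides it into two square bays, 56 by 56 mm inside, whose centres lie at y = +30 and -30 mm, x = 0 in the tray's frame. Floor 4 mm thick, all walls 4 mm thick with their tops 12 mm above the table. Origin: centre of its underside on the table; fixed.
- square_tray: Blue square tray without divider, 120 by 120 mm outside, 112 by 112 mm inside, for both eyepieces. Its sides run along its x and y. Floor 4 mm thick, walls 4 mm thick with their tops 12 mm above the table. Origin: centre of its underside on the table; fixed.
- round_dish: Blue round dish, 88 mm outside diameter, 78 mm inside, for the condenser lens. Floor 4 mm thick, rim 9 mm above the table. Origin: centre of its underside on the table; fixed.
- oil_bottle: Bystander to leave alone: little amber oil bottle with a black cap, 26 mm diameter, 62 mm tall, standing between the optics and the trays. Origin: centre of its underside.
- slide_box: Bystander to leave alone: flat cardboard box of slides, 34 mm (its x) by 82 mm (its y), 28 mm tall, between the optics and the trays. Origin: centre of its underside.

How it is judged:
By the outcome, as a careful person would: the job done as asked, in the order asked, and still so for the second after the job is handed in, with the robot touching nothing.
It also fails if it takes over 128 s, if anything falls off the work surface, if the arm or the gripper's body presses on something with over 40 N, if the wrist force passes 120 N, or if a joint passes its speed limit or range.

ROBOT

A 6-joint arm with a two-finger parallel gripper is mounted at the origin on the work surface. World frame = base frame: x ahead of the robot, y to its left, z up, the work surface at z = 0. Lengths are in m, angles in rad, forces in N, time in s.
With the tool pointing down it reaches from about 0.325 to 0.925 m from the base axis. Payload 3.1 kg.
Tool frame: the origin (TCP) lies midway between the tips of the shut fingers; the grasp point (between the pads) lies 19 mm behind it (env.hold_point_z is the distance from the TCP to the grasp point, in m); z points along the fingers, y is the line along which they close (so a half turn about z gives the same grasp; the last joint's range is limited). The gripper opens to 85 mm and grips with 20 to 120 N. Pads are 22 mm wide; open, the fingers measure 114 mm over their backs; the gripper's body (76 mm by 85 mm) begins 54 mm behind the grasp point. The pads swing forward as they close: fully open they stand 13 mm farther back than shut.
Start: joints at [-1.433, 0.217, 1.613, -0, 1.311, -0.112], TCP at [0.155, -0.606, 0.231] pointing down, gripper open.
Joint ranges: [-2.75, 2.75], [-0.78, 2.1], [0.31, 2.55], [-1.13, 4.27], [0.13, 2.63], [-2.58, 2.58]. Speed limits (rad/s): [2.79, 2.79, 3.14, 3.14, 3.14, 3.14].

INTERFACE

Orientations are given as a 3x3 rotation matrix whose columns are the frame's x, y, z axes.
In Python, from bench import env gives the robot as it stands. The module is installed in compiled form; this text tells all that it offers.
- The arm moves only by the tool drive_tool, never from a script. Its argument "motion" is one flat list of numbers, 7 for each row, row after row: the shift along the tool's x, y, z in units of 300 mm (1.0 is 300 mm), then the turn, a rotation vector about the tool's x, y, z in units of 0.1 rad (1.0 is 0.1 rad), then the closure, from -1 (fully open) to 1 (shut). In form: [x, y, z, wx, wy, wz, claw, x, y, z, wx, wy, wz, claw, ...]. A call has exactly 10 rows; each row shifts and turns the commanded pose from where the row before left it, along the tool's axes as they then stand; what a row does not reach is not made up. A row lasts 1/12 s, in which the tool goes at most 41.7 mm and 7.16 degrees, less where a joint would pass 70% of its speed; a pose out of reach is approached as far as the arm can. A call with a number of a shift or a turn outside -1 to 1 is refused whole. A call with a gripper value outside its range is refused whole. The fingers move at their own pace and stop on an object; "force" is the grip in N (left out, the last holds). Time passes only in rows, so rows that do not move let the fingers close, or fill a call up. It gives the time, the measured TCP pose, the force and the opening at its end, in the units of the state.
- env.sense(): the state, without advancing time (a new reading comes with each control period).
- env.capture(name): name is "scene" or "top" or "wrist"; returns (picture, depth): 384x512x3 uint8, red, green, blue; 384x512 float32, m along the optical axis (not along the pixel's ray), 0 where there is no reading.
- env.camera_info(name): a dict with "camera_matrix" (3x3 intrinsics, pixels), "rvec" (rotation vector, rad) and "tvec" (3), from world to camera coordinates, as OpenCV has them; the wrist camera has in their place "mount" (4x4, takes a point from camera to tool coordinates, whose origin is the TCP and whose axes are the flange's). Camera axes: x right, y down, z forward; pixel columns grow to the right and rows downward; lengths in m; the calibration is good to about 2 mm. A picture is of the moment at which its call begins: read the wrist's pose just before it. camera_info takes no time and is no camera call.
- env.sign_off(): hands the job in, once; it reports no verdict.
The state is a dict: "clock": time; "joint_pos": joint angles; "dq": joint speeds; "joint_efforts": joint torques, N m; "tcp_pos": TCP position; "tcp_rot": TCP orientation; "ft_force": force on the tool from outside, world axes, zero at the start; "torque": the same for the moment, N m; "width": opening from 0.0 (shut) to 1.0 (fully open).
Only numpy, scipy, OpenCV 4.12 (cv2) and the standard library are available. Lean on these libraries where they do the work, as an engineer would, in place of code of your own. Each camera call takes 0.05 s, during which the arm holds its last target. There are 200 camera calls.

## Working session

There is one attempt and no reset: what is moved stays moved. The work goes in short steps, Python scripts to look and compute and a tool call to move; the robot and the scene stay as the last step left them, time stands still between calls to the robot, and variables do not carry over. Pictures are saved under pics/ and viewed, on a budget of 14 in all, crops included, one or two more only if the job needs it, and the job is handed in when it is done.

Besides the shell and the picture viewer there is one more tool, called as name(argument=value, ...) on one line, values as JSON. drive_tool: Moves the arm, as the interface text tells. Shifts and turns lie within -1 to 1; 1 stands for 300 mm of shift or 0.1 rad of turn. Its arguments: {"type":"object","properties":{"motion":{"type":"array"},"force":{"type":"number"}},"required":["motion"]}

```bash
mkdir -p pics; python3 - <<'E'
from bench import env
import cv2,numpy as np
s=env.sense();print({k:np.round(v,3).tolist() for k,v in s.items()})
for n in("top","scene"):
    p,d=env.capture(n);cv2.imwrite(f"pics/{n}0.png",p[:,:,::-1]);np.save(f"{n}0.npy",d);np.save(f"{n}0rgb.npy",p)
    print(n,env.camera_info(n), (d==0).mean())
print(env.camera_info("wrist"),env.hold_point_z)
E
```

```text
{'clock': 0.0, 'joint_pos': [-1.433, 0.218, 1.615, 0.0, 1.311, -0.112], 'dq': [0.001, 0.001, -0.0, 0.001, -0.001, -0.001], 'joint_efforts': [0.0, -39.684, -30.385, -0.0, 0.01, -0.0], 'tcp_pos': [0.154, -0.605, 0.23], 'tcp_rot': [[0.969, 0.247, -0.0], [0.247, -0.969, 0.002], [0.0, -0.002, -1.0]], 'ft_force': [1.146, 0.202, -1.121], 'torque': [0.027, -0.004, 0.03], 'width': 0.997}
top {'camera_matrix': array([[497.98227937,   0.        , 251.39290393],
       [  0.        , 497.98227937, 198.46698464],
       [  0.        ,   0.        ,   1.        ]]), 'rvec': array([ 2.1825801 , -2.1431129 ,  0.08080034]), 'tvec': array([0.00807584, 0.52422825, 1.01717506])} 0.0037587483723958335
scene {'camera_matrix': array([[421.0585061 ,   0.        , 251.18018197],
       [  0.        , 421.0585061 , 190.79156515],
       [  0.        ,   0.        ,   1.        ]]), 'rvec': array([ 2.25357843,  1.33398047, -0.37723583]), 'tvec': array([-0.23619836, -0.35025141,  1.1381258 ])} 0.004063924153645833
{'camera_matrix': array([[333.43752329,   0.        , 253.02195359],
       [  0.        , 333.43752329, 194.64340627],
       [  0.        ,   0.        ,   1.        ]]), 'mount': array([[-6.86401103e-04, -9.63070425e-01, -2.69248742e-01,
         6.85212703e-02],
       [ 9.99999699e-01, -5.63982113e-04, -5.32022553e-04,
         7.85565745e-04],
       [ 3.60523712e-04, -2.69249026e-01,  9.63070523e-01,
        -1.41861880e-01],
       [ 0.00000000e+00,  0.00000000e+00,  0.00000000e+00,
         1.00000000e+00]])} 0.0187
```

View pics/top0.png

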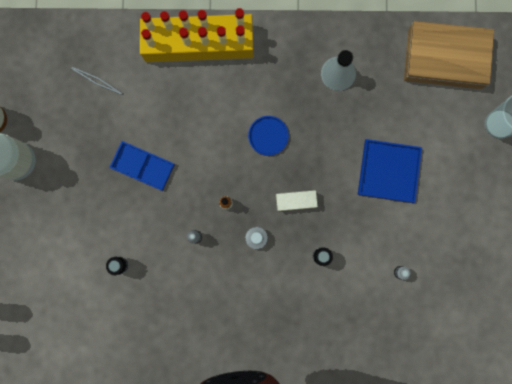

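View pics/scene0.png

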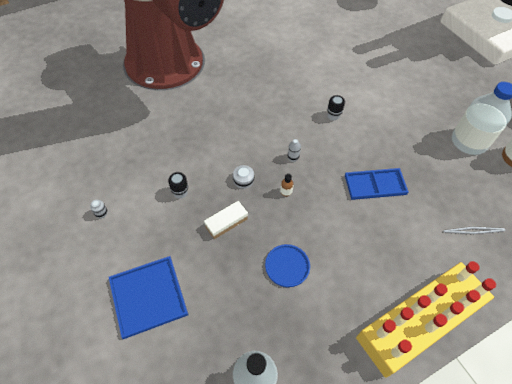

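Top view: eyepieces at (116,266) and (323,256), condenser at (256,238), objectives at (195,237) and (403,273), bottle at (226,203), box at (297,201). The two-bay tray is at (143,166), the dish at (269,136) and the square tray at (390,171).

```bash
cat > h.py <<'E'
import cv2,numpy as np
from bench import env
def cam(n,s=None):
    c=env.camera_info(n);K=c["camera_matrix"]
    if n=="wrist":
        T=np.eye(4);T[:3,:3]=s["tcp_rot"];T[:3,3]=s["tcp_pos"];M=T@c["mount"];return K,M[:3,:3],M[:3,3]
    R=cv2.Rodrigues(c["rvec"])[0];return K,R.T,-R.T@c["tvec"]
def cloud(d,K,R,o):
    v,u=np.mgrid[:d.shape[0],:d.shape[1]]
    r=np.stack([(u-K[0,2])/K[0,0],(v-K[1,2])/K[1,1],np.ones(d.shape)],-1)*d[...,None]
    return r@R.T+o
def plane(px,z,K,R,o):
    r=np.c_[np.atleast_2d(px),np.ones(len(np.atleast_2d(px)))]@np.linalg.inv(K).T@R.T
    return o+r*((z-o[2])/r[:,2])[:,None]
def blue(rgb):
    h=cv2.cvtColor(rgb,cv2.COLOR_RGB2HSV);return cv2.inRange(h,(105,150,40),(130,255,255))
def comps(m,lo=20):
    n,l,st,c=cv2.connectedComponentsWithStats(m.astype(np.uint8))
    return [(l==i,st[i],c[i]) for i in range(1,n) if st[i,4]>=lo]
E
python3 - <<'E'
from h import *
for n in("top","scene"):
    d=np.load(n+"0.npy");p=np.load(n+"0rgb.npy");C=cam(n);P=cloud(d,*C);print(n,C[2])
    z=P[...,2];m=(d>0)&(z>.018)&(z<.1)&(P[...,0]>.2)&(P[...,0]<.72)&(abs(P[...,1])<.6)
    for mm,st,c in comps(m,15):
        q=P[mm];t=q[q[:,2]>q[:,2].max()-.008]
        print('obj',c.round(0),st[4],'zmax',q[:,2].max().round(3),'mid',((q.min(0)+q.max(0))/2).round(3),'top',((t.min(0)+t.max(0))/2).round(3),'size',(q.max(0)-q.min(0)).round(3))
    for mm,st,c in comps(blue(p),300):
        cs=cv2.findContours(mm.astype(np.uint8),0,2)[0][0][:,0]
        w=plane(cs,.011,*C)[:,:2].astype(np.float32);r=cv2.minAreaRect(w*1000)
        print('tray',c.round(0),np.round(r[0],1),np.round(r[1],1),r[2])
E
```

```text
top [ 0.42524654 -0.00452148  1.06238907]
obj [499. 122.] 544 zmax 0.1 mid [ 0.69  -0.494  0.059] top [ 0.692 -0.48   0.096] size [0.059 0.046 0.082]
obj [  1. 117.] 59 zmax 0.035 mid [0.689 0.559 0.027] top [0.692 0.558 0.031] size [0.042 0.008 0.017]
obj [ 18. 161.] 786 zmax 0.1 mid [0.598 0.512 0.059] top [0.597 0.501 0.096] size [0.084 0.051 0.082]
obj [296. 200.] 669 zmax 0.033 mid [ 0.521 -0.075  0.026] top [ 0.521 -0.075  0.029] size [0.041 0.084 0.014]
obj [225. 202.] 132 zmax 0.065 mid [0.515 0.072 0.045] top [0.515 0.072 0.062] size [0.025 0.025 0.04 ]
obj [256. 238.] 373 zmax 0.036 mid [0.443 0.006 0.027] top [0.441 0.005 0.032] size [0.044 0.044 0.016]
obj [194. 236.] 152 zmax 0.064 mid [0.443 0.135 0.042] top [0.443 0.135 0.06 ] size [0.025 0.026 0.044]
obj [322. 256.] 303 zmax 0.059 mid [ 0.407 -0.129  0.043] top [ 0.407 -0.129  0.055] size [0.037 0.037 0.032]
obj [116. 265.] 339 zmax 0.058 mid [0.38  0.291 0.039] top [0.38  0.292 0.054] size [0.038 0.037 0.039]
obj [403. 273.] 162 zmax 0.048 mid [ 0.377 -0.295  0.033] top [ 0.377 -0.295  0.044] size [0.026 0.028 0.029]
[... 671 characters left out ...]
x 0.033 mid [0.443 0.005 0.026] top [0.444 0.004 0.03 ] size [0.047 0.046 0.015]
obj [178. 183.] 363 zmax 0.058 mid [ 0.409 -0.131  0.039] top [ 0.408 -0.131  0.054] size [0.037 0.037 0.039]
obj [287. 184.] 185 zmax 0.064 mid [0.517 0.069 0.041] top [0.516 0.07  0.06 ] size [0.025 0.025 0.046]
obj [ 98. 207.] 186 zmax 0.046 mid [ 0.379 -0.296  0.032] top [ 0.377 -0.296  0.042] size [0.025 0.027 0.028]
obj [226. 218.] 724 zmax 0.033 mid [ 0.522 -0.078  0.025] top [ 0.522 -0.077  0.029] size [0.043 0.085 0.015]
tray [376. 184.] [595.5 250.7] [126.   68.8] 67.44287109375
tray [287. 265.] [665.  -18.9] [85.2 84.4] 61.29222106933594
tray [147. 297.] [ 591.7 -277.3] [119.4 122.1] 82.39924621582031
```

```bash
cat > go.py <<'E'
import sys
from h import *
s=env.sense();t=np.array([float(a) for a in sys.argv[1:4]]);R=s["tcp_rot"];d=R.T@(t-s["tcp_pos"])
print(s["clock"].__round__(2),s["tcp_pos"].round(4),'w',round(s["width"],3),'F',s["ft_force"].round(1),'rotvec tilt',R[:2,2].round(4),'yaw',round(np.degrees(np.arctan2(R[1,0],R[0,0])),1))
print('units',(d/.3).round(3),'mm',(d*1000).round(0),'rows>=',round(np.linalg.norm(d)/.0417,1), 'per10',(d/3).round(4))
E
python3 go.py .378 -.2955 .2
```

```text
0.1 [ 0.1544 -0.6049  0.2301] w 1.001 F [0.3 0.4 1. ] rotvec tilt [-0.0003  0.0022] yaw 14.3
units [ 0.977 -0.815  0.102] mm [ 293. -244.   31.] rows>= 9.2 per10 [ 0.0977 -0.0815  0.0102]
```

drive_tool(motion=[0.098,-0.0815,0,0,0,0,-1,0.098,-0.0815,0,0,0,0,-1,0.098,-0.0815,0,0,0,0,-1,0.098,-0.0815,0,0,0,0,-1,0.098,-0.0815,0,0,0,0,-1,0.098,-0.0815,0,0,0,0,-1,0.098,-0.0815,0,0,0,0,-1,0.098,-0.0815,0,0,0,0,-1,0.098,-0.0815,0,0,0,0,-1,0.098,-0.0815,0,0,0,0,-1], force=40)

```text
clock: 0.93
tcp_pos: [0.3794, -0.2941, 0.2309]
tcp_rot: [[0.969, 0.247, -0.0], [0.247, -0.969, 0.0], [-0.0, -0.0, -1.0]]
ft_force: [0.8, -1.0, -0.5]
width: 1.0
```

```bash
cat > look.py <<'E'
import sys
from h import *
s=env.sense();p,d=env.capture("wrist");C=cam("wrist",s);P=cloud(d,*C)
cv2.imwrite(f"pics/{sys.argv[1]}.png",p[:,:,::-1])
m=(d>0)&(P[...,2]>float(sys.argv[2]))&(P[...,2]<.1)
for mm,st,c in comps(m,150):
    q=P[mm];print(c.round(0),st[4],'mid',((q.min(0)+q.max(0))/2).round(4),'size',(q.max(0)-q.min(0)).round(3),'zmax',q[:,2].max().round(3))
E
python3 look.py w1 .012; python3 go.py .378 -.2955 .012
```

```text
[ 98. 103.] 1753 mid [ 0.4076 -0.1332  0.0377] size [0.038 0.037 0.037] zmax 0.056
[255. 171.] 594 mid [ 0.3772 -0.2976  0.0277] size [0.027 0.027 0.031] zmax 0.043
0.98 [ 0.3829 -0.2884  0.2307] w 1.0 F [ 0.9  4.5 -0.2] rotvec tilt [0.0032 0.0065] yaw 14.6
units [-0.025  0.023  0.729] mm [ -8.   7. 219.] rows>= 5.2 per10 [-0.0025  0.0023  0.0729]
```

drive_tool(motion=[0,0,0.11,0,0,0,-1,0,0,0.11,0,0,0,-1,0,0,0.11,0,0,0,-1,0,0,0.11,0,0,0,-1,0,0,0.06,0,0,0,-1,0,0,0.03,0,0,0,-1,0,0,0,0,0,0,-1,0,0,0,0,0,0,-1,0,0,0,0,0,0,-1,0,0,0,0,0,0,-1])

```text
clock: 1.82
tcp_pos: [0.3802, -0.2974, 0.0743]
tcp_rot: [[0.969, 0.247, 0.003], [0.247, -0.969, -0.003], [0.002, 0.004, -1.0]]
ft_force: [-0.3, 0.1, -0.3]
width: 1.001
```

```bash
python3 go.py .3775 -.297 .009
```

```text
1.82 [ 0.3802 -0.2974  0.0743] w 1.001 F [-0.3  0.1 -0.3] rotvec tilt [ 0.0028 -0.0029] yaw 14.3
units [-0.009 -0.004  0.218] mm [-3. -1. 65.] rows>= 1.6 per10 [-0.0009 -0.0004  0.0218]
```

drive_tool(motion=[-0.009,-0.004,0.04,0,0,0,-1,0,0,0.05,0,0,0,-1,0,0,0.06,0,0,0,-1,0,0,0.05,0,0,0,-1,0,0,0.02,0,0,0,-1,0,0,0,0,0,0,-1,0,0,0,0,0,0,0,0,0,0,0,0,0,1,0,0,0,0,0,0,1,0,0,0,0,0,0,1], force=40)

```text
clock: 2.65
tcp_pos: [0.3768, -0.2963, 0.0074]
tcp_rot: [[0.969, 0.247, 0.001], [0.247, -0.969, -0.002], [0.001, 0.002, -1.0]]
ft_force: [0.5, -0.5, -0.2]
width: 0.456
```

drive_tool(motion=[0,0,0,0,0,0,1,0,0,0,0,0,0,1,0,0,0,0,0,0,1,0,0,0,0,0,0,1,0,0,0,0,0,0,1,0,0,0,0,0,0,1,0,0,0,0,0,0,1,0,0,0,0,0,0,1,0,0,0,0,0,0,1,0,0,0,0,0,0,1])

```text
clock: 3.48
tcp_pos: [0.3766, -0.2962, 0.0073]
tcp_rot: [[0.969, 0.247, 0.001], [0.247, -0.969, -0.001], [0.001, 0.001, -1.0]]
ft_force: [-1.5, 0.9, 7.3]
width: 0.302
```

```bash
python3 go.py .5815 .225 .12
```

```text
3.48 [ 0.3766 -0.2962  0.0073] w 0.302 F [-1.5  0.9  7.3] rotvec tilt [ 0.0008 -0.001 ] yaw 14.3
units [ 1.092 -1.514 -0.377] mm [ 327. -454. -113.] rows>= 13.7 per10 [ 0.1092 -0.1514 -0.0377]
```

drive_tool(motion=[0,0,-0.06,0,0,0,1,0,0,-0.12,0,0,0,1,0,0,-0.12,0,0,0,1,0.034,-0.047,-0.07,0,0,0,1,0.068,-0.095,-0.01,0,0,0,1,0.068,-0.095,0,0,0,0,1,0.068,-0.095,0,0,0,0,1,0.068,-0.095,0,0,0,0,1,0.068,-0.095,0,0,0,0,1,0.068,-0.095,0,0,0,0,1], force=60)

```text
clock: 4.32
tcp_pos: [0.4585, -0.0816, 0.1199]
tcp_rot: [[0.969, 0.247, -0.001], [0.247, -0.969, 0.0], [-0.0, -0.0, -1.0]]
ft_force: [0.2, 0.3, -1.1]
width: 0.297
```

drive_tool(motion=[0.068,-0.095,0,0,0,0,1,0.068,-0.095,0,0,0,0,1,0.068,-0.095,0,0,0,0,1,0.068,-0.095,0,0,0,0,1,0.068,-0.095,0,0,0,0,1,0.068,-0.095,0,0,0,0,1,0.068,-0.095,0,0,0,0,1,0.068,-0.095,0,0,0,0,1,0.068,-0.095,0,0,0,0,1,0.034,-0.047,0,0,0,0,1])

```text
clock: 5.15
tcp_pos: [0.5802, 0.2305, 0.1197]
tcp_rot: [[0.968, 0.249, 0.0], [0.249, -0.968, 0.002], [0.001, -0.002, -1.0]]
ft_force: [0.6, -0.3, -1.3]
width: 0.294
```

drive_tool(motion=[0,0,0,0,0,0,1,0,0,0,0,0,0,1,0,0,0,0,0,0,1,0,0,0,0,0,0,1,0,0,0,0,0,0,1,0,0,0,0,0,0,1,0,0,0,0,0,0,1,0,0,0,0,0,0,1,0,0,0,0,0,0,1,0,0,0,0,0,0,1])

```text
clock: 5.98
tcp_pos: [0.5797, 0.2266, 0.1204]
tcp_rot: [[0.969, 0.247, 0.0], [0.247, -0.969, 0.0], [0.0, -0.0, -1.0]]
ft_force: [0.1, -0.4, -1.7]
width: 0.298
```

```bash
python3 - <<'E'
from h import *
s=env.sense();p,d=env.capture("wrist");cv2.imwrite("pics/w2.png",p[:,:,::-1]);C=cam("wrist",s)
for mm,st,c in comps(blue(p),800):
    cs=cv2.findContours(mm.astype(np.uint8),0,2)[0][0][:,0];w=plane(cs,.012,*C)[:,:2].astype(np.float32)*1000
    print('tray',st,cv2.minAreaRect(w))
E
python3 go.py .5815 .225 .014
```

```text
tray [  133    82   178   150 13129] ((593.8290405273438, 253.03012084960938), (123.1644058227539, 64.03629302978516), 67.3834457397461)
6.03 [0.5797 0.2267 0.1204] w 0.298 F [-0.5 -0.4 -2.5] rotvec tilt [0.0001 0.0001] yaw 14.3
units [0.004 0.007 0.355] mm [  1.   2. 106.] rows>= 2.6 per10 [0.0004 0.0007 0.0355]
```

View pics/w2.png

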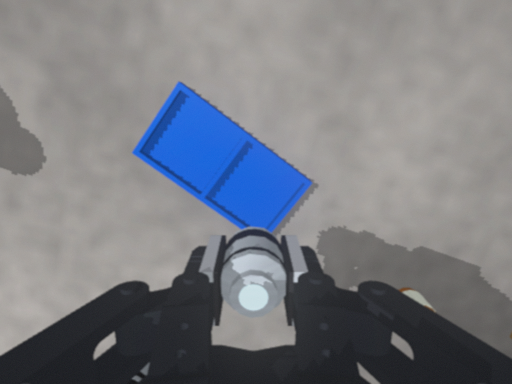

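The wrist view shows the objective held at (255,290) and the tray, whose near bay at about (250,190) lies right under the tool. I'll lower it there.

drive_tool(motion=[0.004,0.007,0.06,0,0,0,1,0,0,0.1,0,0,0,1,0,0,0.1,0,0,0,1,0,0,0.06,0,0,0,1,0,0,0.025,0,0,0,1,0,0,0.01,0,0,0,1,0,0,0,0,0,0,1,0,0,0,0,0,0,1,0,0,0,0,0,0,1,0,0,0,0,0,0,1])

```text
clock: 6.87
tcp_pos: [0.5829, 0.2254, 0.0157]
tcp_rot: [[0.969, 0.247, 0.003], [0.247, -0.969, 0.001], [0.004, -0.0, -1.0]]
ft_force: [0.1, 0.4, -0.8]
width: 0.299
```

```bash
python3 go.py .5815 .225 .0113
```

```text
6.87 [0.5829 0.2254 0.0157] w 0.299 F [ 0.1  0.4 -0.8] rotvec tilt [0.0034 0.0009] yaw 14.3
units [-0.005  0.     0.015] mm [-1.  0.  4.] rows>= 0.1 per10 [-0.0005  0.      0.0015]
```

drive_tool(motion=[0,0,0.005,0,0,0,1,0,0,0.005,0,0,0,1,0,0,0.003,0,0,0,1,0,0,0,0,0,0,1,0,0,0,0,0,0,0.1,0,0,0,0,0,0,0.1,0,0,0,0,0,0,0.1,0,0,0,0,0,0,0.1,0,0,0,0,0,0,0.1,0,0,0,0,0,0,0.1])

```text
clock: 7.7
tcp_pos: [0.5812, 0.2249, 0.0097]
tcp_rot: [[0.969, 0.247, -0.0], [0.247, -0.969, -0.0], [-0.0, -0.0, -1.0]]
ft_force: [1.0, 0.0, -0.1]
width: 0.445
```

```bash
python3 go.py .444 .134 .13
```

```text
7.7 [0.5812 0.2249 0.0097] w 0.445 F [ 1.   0.  -0.1] rotvec tilt [-0.0003 -0.0001] yaw 14.3
units [-0.518  0.181 -0.401] mm [-155.   54. -120.] rows>= 4.9 per10 [-0.0518  0.0181 -0.0401]
```

drive_tool(motion=[0,0,-0.05,0,0,0,0.1,0,0,-0.11,0,0,0,0.1,0,0,-0.12,0,0,0,0.1,0,0,-0.08,0,0,0,-0.5,-0.09,0.031,-0.04,0,0,0,-0.5,-0.11,0.039,0,0,0,0,-0.5,-0.11,0.039,0,0,0,0,-0.5,-0.11,0.039,0,0,0,0,-0.5,-0.07,0.024,0,0,0,0,-0.5,-0.028,0.009,0,0,0,0,-0.5])

```text
clock: 8.53
tcp_pos: [0.4411, 0.1327, 0.1301]
tcp_rot: [[0.969, 0.246, -0.002], [0.246, -0.969, -0.001], [-0.002, 0.0, -1.0]]
ft_force: [0.4, 0.3, -0.6]
width: 0.748
```

```bash
python3 look.py w3 .014; python3 go.py .444 .134 .07
```

```text
[364. 119.] 1492 mid [0.5154 0.0723 0.0386] size [0.026 0.022 0.049] zmax 0.063
[500. 155.] 1038 mid [ 0.5176 -0.0435  0.0217] size [0.034 0.018 0.015] zmax 0.029
[252. 194.] 1335 mid [0.4432 0.1332 0.0378] size [0.027 0.027 0.048] zmax 0.062
[ 31. 223.] 3149 mid [0.3816 0.2864 0.0348] size [0.038 0.032 0.042] zmax 0.056
[407. 227.] 2714 mid [0.4429 0.0045 0.0228] size [0.046 0.047 0.018] zmax 0.032
8.58 [0.4415 0.1328 0.1301] w 0.749 F [-1.2  0.8 -0.5] rotvec tilt [-0.0014 -0.0006] yaw 14.3
units [ 0.009 -0.002  0.2  ] mm [ 3. -1. 60.] rows>= 1.4 per10 [ 0.0009 -0.0002  0.02  ]
```

drive_tool(motion=[0.006,0,0.06,0,0,0,-0.5,0,0,0.1,0,0,0,-0.5,0,0,0.1,0,0,0,-0.5,0,0,0.07,0,0,0,-0.5,0,0,0.04,0,0,0,-0.5,0,0,0.02,0,0,0,-0.5,0,0,0,0,0,0,-0.5,0,0,0,0,0,0,1,0,0,0,0,0,0,1,0,0,0,0,0,0,1], force=40)

```text
clock: 9.42
tcp_pos: [0.4476, 0.1347, 0.0143]
tcp_rot: [[0.969, 0.247, 0.003], [0.247, -0.969, 0.001], [0.003, 0.0, -1.0]]
ft_force: [-0.0, -0.7, -0.2]
width: 0.331
```

drive_tool(motion=[0,0,0,0,0,0,1,0,0,0,0,0,0,1,0,0,0,0,0,0,1,0,0,0,0,0,0,1,0,0,0,0,0,0,1,0,0,0,0,0,0,1,0,0,0,0,0,0,1,0,0,0,0,0,0,1,0,0,0,0,0,0,1,0,0,0,0,0,0,1])

```text
clock: 10.25
tcp_pos: [0.4476, 0.1347, 0.0144]
tcp_rot: [[0.969, 0.247, 0.003], [0.247, -0.969, 0.001], [0.003, 0.0, -1.0]]
ft_force: [0.7, 0.8, 5.7]
width: 0.3
```

```bash
python3 go.py .605 .281 .12
```

```text
10.25 [0.4476 0.1347 0.0144] w 0.3 F [0.7 0.8 5.7] rotvec tilt [0.0032 0.0007] yaw 14.3
units [ 0.63  -0.343 -0.35 ] mm [ 189. -103. -105.] rows>= 5.7 per10 [ 0.063  -0.0343 -0.035 ]
```

drive_tool(motion=[0,0,-0.06,0,0,0,1,0,0,-0.12,0,0,0,1,0,0,-0.12,0,0,0,1,0.05,-0.027,-0.05,0,0,0,1,0.11,-0.059,0,0,0,0,1,0.11,-0.059,0,0,0,0,1,0.11,-0.059,0,0,0,0,1,0.11,-0.059,0,0,0,0,1,0.1,-0.053,0,0,0,0,1,0.05,-0.027,0,0,0,0,1], force=60)

```text
clock: 11.08
tcp_pos: [0.6088, 0.284, 0.1175]
tcp_rot: [[0.969, 0.248, 0.002], [0.248, -0.969, 0.001], [0.002, -0.001, -1.0]]
ft_force: [0.5, -0.6, -1.6]
width: 0.3
```

drive_tool(motion=[0,0,0,0,0,0,1,0,0,0,0,0,0,1,0,0,0,0,0,0,1,0,0,0,0,0,0,1,0,0,0,0,0,0,1,0,0,0,0,0,0,1,0,0,0,0,0,0,1,0,0,0,0,0,0,1,0,0,0,0,0,0,1,0,0,0,0,0,0,1])

```text
clock: 11.92
tcp_pos: [0.6065, 0.2815, 0.118]
tcp_rot: [[0.969, 0.247, 0.0], [0.247, -0.969, 0.0], [0.0, -0.0, -1.0]]
ft_force: [-0.1, 0.6, -1.5]
width: 0.299
```

```bash
python3 go.py .607 .281 .0195; python3 look.py w4 .014
```

```text
11.92 [0.6065 0.2815 0.118 ] w 0.299 F [-0.1  0.6 -1.5] rotvec tilt [0.0001 0.    ] yaw 14.3
units [0.001 0.002 0.328] mm [ 0.  1. 99.] rows>= 2.4 per10 [0.0001 0.0002 0.0328]
[320. 244.] 1050 mid [0.5849 0.2244 0.0307] size [0.022 0.027 0.033] zmax 0.047
```

View pics/w4.png

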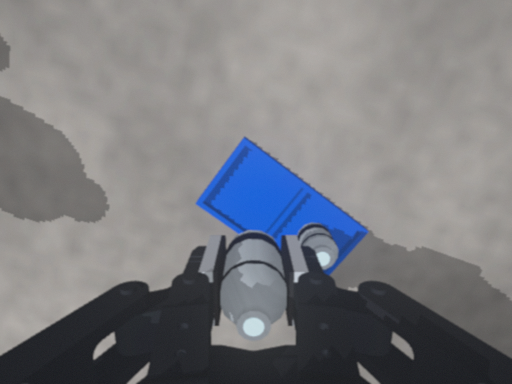

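View: the short objective stands in the near bay at (318,245), and the long one is held over the far bay.

drive_tool(motion=[0,0,0.06,0,0,0,1,0,0,0.1,0,0,0,1,0,0,0.09,0,0,0,1,0,0,0.045,0,0,0,1,0,0,0.015,0,0,0,1,0,0,0.005,0,0,0,1,0,0,0,0,0,0,1,0,0,0,0,0,0,1,0,0,0,0,0,0,1,0,0,0,0,0,0,1])

```text
clock: 12.8
tcp_pos: [0.6079, 0.2821, 0.0254]
tcp_rot: [[0.969, 0.247, 0.003], [0.247, -0.969, 0.001], [0.003, -0.0, -1.0]]
ft_force: [0.0, 0.2, -0.4]
width: 0.3
```

```bash
python3 go.py .607 .281 .0184
```

```text
12.8 [0.6079 0.2821 0.0254] w 0.3 F [ 0.   0.2 -0.4] rotvec tilt [0.0031 0.0011] yaw 14.3
units [-0.004  0.003  0.023] mm [-1.  1.  7.] rows>= 0.2 per10 [-0.0004  0.0003  0.0023]
```

drive_tool(motion=[0,0,0.007,0,0,0,1,0,0,0.006,0,0,0,1,0,0,0.004,0,0,0,1,0,0,0,0,0,0,1,0,0,0,0,0,0,0.1,0,0,0,0,0,0,0.1,0,0,0,0,0,0,0.1,0,0,0,0,0,0,0.1,0,0,0,0,0,0,0.1,0,0,0,0,0,0,0.1])

```text
clock: 13.63
tcp_pos: [0.6066, 0.2816, 0.0184]
tcp_rot: [[0.969, 0.247, 0.0], [0.247, -0.969, 0.0], [0.0, -0.0, -1.0]]
ft_force: [-0.6, 0.1, 0.1]
width: 0.453
```

```bash
python3 go.py .381 .289 .13
```

```text
13.63 [0.6066 0.2816 0.0184] w 0.453 F [-0.6  0.1  0.1] rotvec tilt [0.0001 0.0001] yaw 14.3
units [-0.723 -0.21  -0.372] mm [-217.  -63. -112.] rows>= 6.0 per10 [-0.0723 -0.021  -0.0372]
```

drive_tool(motion=[0,0,-0.06,0,0,0,0.1,0,0,-0.12,0,0,0,0.1,0,0,-0.12,0,0,0,0.1,-0.07,-0.02,-0.07,0,0,0,-0.8,-0.12,-0.035,0,0,0,0,-0.8,-0.125,-0.036,0,0,0,0,-0.8,-0.125,-0.036,0,0,0,0,-0.8,-0.125,-0.036,0,0,0,0,-0.8,-0.105,-0.031,0,0,0,0,-0.8,-0.053,-0.016,0,0,0,0,-0.8])

```text
clock: 14.47
tcp_pos: [0.3763, 0.2884, 0.1284]
tcp_rot: [[0.969, 0.248, -0.003], [0.248, -0.969, -0.001], [-0.004, 0.0, -1.0]]
ft_force: [0.4, 0.3, -0.1]
width: 0.897
```

drive_tool(motion=[0,0,0,0,0,0,-0.8,0,0,0,0,0,0,-0.8,0,0,0,0,0,0,-0.8,0,0,0,0,0,0,-0.8,0,0,0,0,0,0,-0.8,0,0,0,0,0,0,-0.8,0,0,0,0,0,0,-0.8,0,0,0,0,0,0,-0.8,0,0,0,0,0,0,-0.8,0,0,0,0,0,0,-0.8])

```text
clock: 15.3
tcp_pos: [0.3809, 0.289, 0.1292]
tcp_rot: [[0.969, 0.247, -0.0], [0.247, -0.969, -0.0], [-0.0, 0.0, -1.0]]
ft_force: [-0.2, -0.7, -0.5]
width: 0.899
```

```bash
python3 look.py w5 .014; python3 go.py .381 .290 .016
```

```text
[251. 199.] 2552 mid [0.3809 0.29   0.0373] size [0.038 0.038 0.037] zmax 0.056
15.35 [0.3808 0.289  0.1293] w 0.903 F [ 1.  -0.3  0.3] rotvec tilt [-0.0001 -0.    ] yaw 14.3
units [ 0.001 -0.003  0.378] mm [  0.  -1. 113.] rows>= 2.7 per10 [ 0.0001 -0.0003  0.0378]
```

drive_tool(motion=[0,-0.003,0.06,0,0,0,-0.8,0,0,0.1,0,0,0,-0.8,0,0,0.1,0,0,0,-0.8,0,0,0.07,0,0,0,-0.8,0,0,0.04,0,0,0,-0.8,0,0,0.017,0,0,0,-0.8,0,0,0,0,0,0,-0.8,0,0,0,0,0,0,0,0,0,0,0,0,0,1,0,0,0,0,0,0,1], force=40)

```text
clock: 16.18
tcp_pos: [0.3819, 0.2906, 0.0146]
tcp_rot: [[0.969, 0.247, 0.003], [0.247, -0.969, 0.001], [0.003, -0.001, -1.0]]
ft_force: [1.1, 0.2, 0.2]
width: 0.489
```

drive_tool(motion=[0,0,0,0,0,0,1,0,0,0,0,0,0,1,0,0,0,0,0,0,1,0,0,0,0,0,0,1,0,0,0,0,0,0,1,0,0,0,0,0,0,1,0,0,0,0,0,0,1,0,0,0,0,0,0,1,0,0,0,0,0,0,1,0,0,0,0,0,0,1])

```text
clock: 17.02
tcp_pos: [0.3819, 0.2906, 0.0148]
tcp_rot: [[0.969, 0.247, 0.002], [0.247, -0.969, 0.001], [0.003, -0.001, -1.0]]
ft_force: [-0.9, -0.3, 5.9]
width: 0.429
```

```bash
python3 go.py .6185 -.278 .14
```

```text
17.02 [0.3819 0.2906 0.0148] w 0.429 F [-0.9 -0.3  5.9] rotvec tilt [0.0024 0.0014] yaw 14.3
units [ 0.297  2.031 -0.418] mm [  89.  609. -125.] rows>= 15.1 per10 [ 0.0297  0.2031 -0.0418]
```

drive_tool(motion=[0,0,-0.06,0,0,0,1,0,0,-0.12,0,0,0,1,0,0,-0.12,0,0,0,1,0.009,0.06,-0.1,0,0,0,1,0.0175,0.1195,-0.02,0,0,0,1,0.0175,0.1195,0,0,0,0,1,0.0175,0.1195,0,0,0,0,1,0.0175,0.1195,0,0,0,0,1,0.0175,0.1195,0,0,0,0,1,0.0175,0.1195,0,0,0,0,1], force=60)

```text
clock: 17.85
tcp_pos: [0.4714, 0.0708, 0.1393]
tcp_rot: [[0.969, 0.247, 0.0], [0.247, -0.969, 0.0], [0.0, 0.0, -1.0]]
ft_force: [0.6, 0.6, -1.4]
width: 0.43
```

drive_tool(motion=[0.0175,0.1195,0,0,0,0,1,0.0175,0.1195,0,0,0,0,1,0.0175,0.1195,0,0,0,0,1,0.0175,0.1195,0,0,0,0,1,0.0175,0.1195,0,0,0,0,1,0.0175,0.1195,0,0,0,0,1,0.0175,0.1195,0,0,0,0,1,0.0175,0.1195,0,0,0,0,1,0.0175,0.1195,0,0,0,0,1,0.0175,0.1195,0,0,0,0,1])

```text
clock: 18.68
tcp_pos: [0.6108, -0.2635, 0.1387]
tcp_rot: [[0.969, 0.247, -0.001], [0.247, -0.969, 0.0], [-0.001, -0.001, -1.0]]
ft_force: [0.7, 0.0, -0.9]
width: 0.425
```

drive_tool(motion=[0.009,0.06,0,0,0,0,1,0,0,0,0,0,0,1,0,0,0,0,0,0,1,0,0,0,0,0,0,1,0,0,0,0,0,0,1,0,0,0,0,0,0,1,0,0,0,0,0,0,1,0,0,0,0,0,0,1,0,0,0,0,0,0,1,0,0,0,0,0,0,1])

```text
clock: 19.52
tcp_pos: [0.6179, -0.2784, 0.1393]
tcp_rot: [[0.969, 0.248, 0.0], [0.248, -0.969, -0.0], [0.0, 0.0, -1.0]]
ft_force: [-0.2, 0.5, -1.2]
width: 0.428
```

```bash
python3 go.py .6185 -.278 .03;python3 - <<'E'
from h import *
s=env.sense();p,d=env.capture("wrist");cv2.imwrite("pics/w6.png",p[:,:,::-1]);C=cam("wrist",s)
for mm,st,c in comps(blue(p),800):
    cs=cv2.findContours(mm.astype(np.uint8),0,2)[0][0][:,0];w=plane(cs,.012,*C)[:,:2].astype(np.float32)*1000
    print('tray',st,cv2.minAreaRect(w))
E
```

```text
19.52 [ 0.6179 -0.2784  0.1393] w 0.428 F [-0.2  0.5 -1.2] rotvec tilt [ 0.0001 -0.0001] yaw 14.3
units [ 0.002 -0.001  0.364] mm [  1.  -0. 109.] rows>= 2.6 per10 [ 0.0002 -0.0001  0.0364]
tray [  156   124   180   135 12879] ((591.0426635742188, -277.14813232421875), (119.11573791503906, 119.76884460449219), 82.30056762695312)
```

View pics/w6.png

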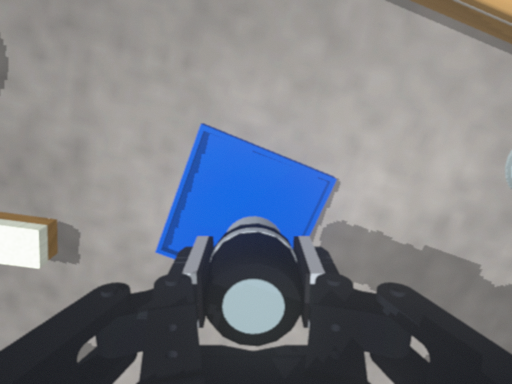

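The eyepiece is held over the far half of the square tray. Lowering it.

drive_tool(motion=[0,0,0.06,0,0,0,1,0,0,0.11,0,0,0,1,0,0,0.11,0,0,0,1,0,0,0.065,0,0,0,1,0,0,0.03,0,0,0,1,0,0,0.011,0,0,0,1,0,0,0.006,0,0,0,1,0,0,0.005,0,0,0,1,0,0,0.003,0,0,0,1,0,0,0,0,0,0,1])

```text
clock: 20.4
tcp_pos: [0.6192, -0.2794, 0.0211]
tcp_rot: [[0.969, 0.247, 0.003], [0.247, -0.969, -0.002], [0.002, 0.002, -1.0]]
ft_force: [0.4, -0.0, -0.7]
width: 0.425
```

```bash
python3 go.py .6185 -.278 .0185
```

```text
20.4 [ 0.6192 -0.2794  0.0211] w 0.425 F [ 0.4 -0.  -0.7] rotvec tilt [ 0.0027 -0.0016] yaw 14.3
units [-0.001 -0.005  0.009] mm [-0. -2.  3.] rows>= 0.1 per10 [-0.0001 -0.0005  0.0009]
```

drive_tool(motion=[0,0,0.003,0,0,0,1,0,0,0.001,0,0,0,1,0,0,0,0,0,0,1,0,0,0,0,0,0,1,0,0,0,0,0,0,-0.15,0,0,0,0,0,0,-0.15,0,0,0,0,0,0,-0.15,0,0,0,0,0,0,-0.15,0,0,0,0,0,0,-0.15,0,0,0,0,0,0,-0.15])

```text
clock: 21.23
tcp_pos: [0.6178, -0.2787, 0.0179]
tcp_rot: [[0.969, 0.247, -0.0], [0.247, -0.969, 0.0], [-0.0, -0.0, -1.0]]
ft_force: [-0.3, -0.1, -0.1]
width: 0.571
```

```bash
python3 go.py .408 -.1315 .13
```

```text
21.23 [ 0.6178 -0.2787  0.0179] w 0.571 F [-0.3 -0.1 -0.1] rotvec tilt [-0.0002  0.0001] yaw 14.3
units [-0.557 -0.648 -0.374] mm [-167. -194. -112.] rows>= 6.7 per10 [-0.0557 -0.0648 -0.0374]
```

drive_tool(motion=[0,0,-0.06,0,0,0,-0.15,0,0,-0.12,0,0,0,-0.15,0,0,-0.12,0,0,0,-0.15,-0.043,-0.05,-0.07,0,0,0,-0.8,-0.086,-0.1,0,0,0,0,-0.8,-0.086,-0.1,0,0,0,0,-0.8,-0.086,-0.1,0,0,0,0,-0.8,-0.086,-0.1,0,0,0,0,-0.8,-0.086,-0.1,0,0,0,0,-0.8,-0.043,-0.05,0,0,0,0,-0.8])

```text
clock: 22.07
tcp_pos: [0.419, -0.1396, 0.1276]
tcp_rot: [[0.969, 0.248, -0.004], [0.248, -0.969, 0.003], [-0.004, -0.004, -1.0]]
ft_force: [0.2, 0.2, -0.1]
width: 0.902
```

drive_tool(motion=[-0.041,-0.048,0,0,0,0,-0.8,0,0,0,0,0,0,-0.8,0,0,0,0,0,0,-0.8,0,0,0,0,0,0,-0.8,0,0,0,0,0,0,-0.8,0,0,0,0,0,0,-0.8,0,0,0,0,0,0,-0.8,0,0,0,0,0,0,-0.8,0,0,0,0,0,0,-0.8,0,0,0,0,0,0,-0.8])

```text
clock: 22.9
tcp_pos: [0.408, -0.1318, 0.1289]
tcp_rot: [[0.969, 0.247, -0.0], [0.247, -0.969, 0.0], [-0.0, -0.0, -1.0]]
ft_force: [-0.0, 0.4, 0.5]
width: 0.901
```

```bash
python3 look.py w7 .014; python3 go.py .408 -.1315 .013
```

```text
[220.  22.] 5720 mid [ 0.5205 -0.0794  0.0223] size [0.04  0.084 0.016] zmax 0.03
[ 83. 102.] 3623 mid [0.4432 0.0035 0.0231] size [0.046 0.046 0.018] zmax 0.032
[252. 201.] 2554 mid [ 0.4075 -0.1316  0.0371] size [0.037 0.038 0.037] zmax 0.056
22.95 [ 0.4079 -0.1317  0.1289] w 0.903 F [-0.7 -0.7 -0.5] rotvec tilt [-0.0002  0.0001] yaw 14.3
units [ 0.    -0.001  0.386] mm [  0.  -0. 116.] rows>= 2.8 per10 [ 0.     -0.0001  0.0386]
```

drive_tool(motion=[0,0,0.06,0,0,0,-0.8,0,0,0.1,0,0,0,-0.8,0,0,0.1,0,0,0,-0.8,0,0,0.07,0,0,0,-0.8,0,0,0.04,0,0,0,-0.8,0,0,0.016,0,0,0,-0.8,0,0,0,0,0,0,-0.8,0,0,0,0,0,0,0,0,0,0,0,0,0,1,0,0,0,0,0,0,1], force=40)

```text
clock: 23.78
tcp_pos: [0.4092, -0.1323, 0.0145]
tcp_rot: [[0.969, 0.247, 0.003], [0.247, -0.969, -0.001], [0.002, 0.002, -1.0]]
ft_force: [0.2, -0.4, 0.1]
width: 0.486
```

drive_tool(motion=[0,0,0,0,0,0,1,0,0,0,0,0,0,1,0,0,0,0,0,0,1,0,0,0,0,0,0,1,0,0,0,0,0,0,1,0,0,0,0,0,0,1,0,0,0,0,0,0,1,0,0,0,0,0,0,1,0,0,0,0,0,0,1,0,0,0,0,0,0,1])

```text
clock: 24.62
tcp_pos: [0.4092, -0.1322, 0.0146]
tcp_rot: [[0.969, 0.247, 0.002], [0.247, -0.969, -0.001], [0.002, 0.002, -1.0]]
ft_force: [-1.4, 0.2, 6.2]
width: 0.43
```

```bash
python3 go.py .562 -.271 .14
```

```text
24.62 [ 0.4092 -0.1322  0.0146] w 0.43 F [-1.4  0.2  6.2] rotvec tilt [ 0.0024 -0.0011] yaw 14.3
units [ 0.38   0.575 -0.416] mm [ 114.  172. -125.] rows>= 5.8 per10 [ 0.038   0.0575 -0.0416]
```

drive_tool(motion=[0,0,-0.06,0,0,0,1,0,0,-0.12,0,0,0,1,0,0,-0.12,0,0,0,1,0.03,0.045,-0.1,0,0,0,1,0.07,0.106,-0.016,0,0,0,1,0.07,0.106,0,0,0,0,1,0.07,0.106,0,0,0,0,1,0.07,0.106,0,0,0,0,1,0.05,0.076,0,0,0,0,1,0.02,0.03,0,0,0,0,1], force=60)

```text
clock: 25.45
tcp_pos: [0.5638, -0.2738, 0.1384]
tcp_rot: [[0.969, 0.246, 0.003], [0.246, -0.969, -0.002], [0.002, 0.003, -1.0]]
ft_force: [-0.6, -0.5, -0.5]
width: 0.428
```

drive_tool(motion=[0,0,0,0,0,0,1,0,0,0,0,0,0,1,0,0,0,0,0,0,1,0,0,0,0,0,0,1,0,0,0,0,0,0,1,0,0,0,0,0,0,1,0,0,0,0,0,0,1,0,0,0,0,0,0,1,0,0,0,0,0,0,1,0,0,0,0,0,0,1])

```text
clock: 26.28
tcp_pos: [0.561, -0.2706, 0.1381]
tcp_rot: [[0.969, 0.247, 0.0], [0.247, -0.969, -0.0], [0.0, 0.0, -1.0]]
ft_force: [0.0, 0.6, -0.3]
width: 0.43
```

```bash
python3 go.py .562 -.271 .018;python3 look.py w8 .014
```

```text
26.28 [ 0.561  -0.2706  0.1381] w 0.43 F [ 0.   0.6 -0.3] rotvec tilt [ 0.0001 -0.    ] yaw 14.3
units [0.003 0.002 0.4  ] mm [  1.   1. 120.] rows>= 2.9 per10 [0.0003 0.0002 0.04  ]
[286. 126.] 2579 mid [ 0.617  -0.2802  0.0443] size [0.038 0.038 0.031] zmax 0.06
[ 31. 182.] 2931 mid [ 0.5244 -0.0965  0.0222] size [0.04  0.051 0.016] zmax 0.03
```

View pics/w8.png

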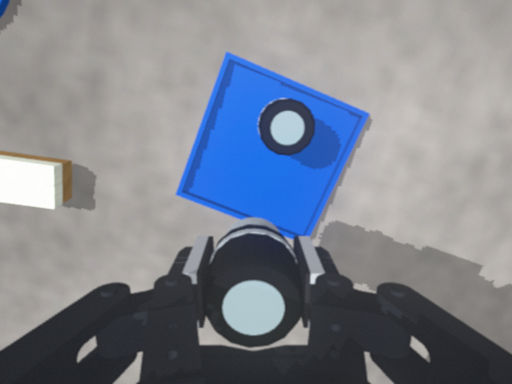

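View: the first eyepiece stands upright at (287,127), and the second is over the near half.

drive_tool(motion=[0.003,0.002,0.06,0,0,0,1,0,0,0.11,0,0,0,1,0,0,0.11,0,0,0,1,0,0,0.065,0,0,0,1,0,0,0.03,0,0,0,1,0,0,0.011,0,0,0,1,0,0,0.006,0,0,0,1,0,0,0.005,0,0,0,1,0,0,0.002,0,0,0,1,0,0,0,0,0,0,1])

```text
clock: 27.17
tcp_pos: [0.5633, -0.2717, 0.02]
tcp_rot: [[0.969, 0.247, 0.003], [0.247, -0.969, -0.002], [0.002, 0.002, -1.0]]
ft_force: [0.3, 0.6, -1.0]
width: 0.431
```

drive_tool(motion=[0,0,0.002,0,0,0,1,0,0,0,0,0,0,1,0,0,0,0,0,0,1,0,0,0,0,0,0,1,0,0,0,0,0,0,-0.15,0,0,0,0,0,0,-0.15,0,0,0,0,0,0,-0.15,0,0,0,0,0,0,-0.15,0,0,0,0,0,0,-0.15,0,0,0,0,0,0,-0.15])

```text
clock: 28.0
tcp_pos: [0.5619, -0.2709, 0.0175]
tcp_rot: [[0.969, 0.247, -0.0], [0.247, -0.969, 0.0], [-0.0, -0.0, -1.0]]
ft_force: [0.3, 0.4, 0.1]
width: 0.577
```

```bash
python3 go.py .443 .004 .13
```

```text
28.0 [ 0.5619 -0.2709  0.0175] w 0.577 F [0.3 0.4 0.1] rotvec tilt [-0.0003  0.0002] yaw 14.3
units [-0.158 -0.986 -0.375] mm [ -47. -296. -112.] rows>= 7.7 per10 [-0.0158 -0.0986 -0.0375]
```

drive_tool(motion=[0,0,-0.06,0,0,0,-0.15,0,0,-0.12,0,0,0,-0.15,0,0,-0.12,0,0,0,-0.15,-0.01,-0.06,-0.075,0,0,0,-0.9,-0.02,-0.125,0,0,0,0,-0.9,-0.02,-0.125,0,0,0,0,-0.9,-0.02,-0.125,0,0,0,0,-0.9,-0.02,-0.125,0,0,0,0,-0.9,-0.02,-0.125,0,0,0,0,-0.9,-0.02,-0.125,0,0,0,0,-0.9])

```text
clock: 28.83
tcp_pos: [0.4632, -0.0437, 0.1302]
tcp_rot: [[0.969, 0.247, 0.0], [0.247, -0.969, 0.0], [0.0, -0.0, -1.0]]
ft_force: [1.1, 1.1, 0.1]
width: 0.953
```

drive_tool(motion=[-0.018,-0.116,0,0,0,0,-0.9,-0.01,-0.06,0,0,0,0,-0.9,0,0,0,0,0,0,-0.9,0,0,0,0,0,0,-0.9,0,0,0,0,0,0,-0.9,0,0,0,0,0,0,-0.9,0,0,0,0,0,0,-0.9,0,0,0,0,0,0,-0.9,0,0,0,0,0,0,-0.9,0,0,0,0,0,0,-0.9])

```text
clock: 29.67
tcp_pos: [0.4431, 0.0035, 0.1301]
tcp_rot: [[0.969, 0.246, -0.0], [0.246, -0.969, 0.0], [-0.0, -0.0, -1.0]]
ft_force: [-0.7, 0.3, -0.2]
width: 0.946
```

```bash
python3 look.py w9 .014; python3 go.py .443 .004 .003
```

```text
[185.  74.] 1404 mid [0.5154 0.0683 0.0389] size [0.026 0.024 0.049] zmax 0.063
[388. 118.] 5890 mid [ 0.5221 -0.0783  0.0221] size [0.043 0.086 0.016] zmax 0.03
[251. 192.] 2736 mid [0.4432 0.0041 0.023 ] size [0.046 0.046 0.018] zmax 0.032
29.72 [0.4431 0.0036 0.1301] w 0.951 F [-0.1  0.8 -0.2] rotvec tilt [-0.0002 -0.    ] yaw 14.3
units [ 0.    -0.001  0.424] mm [  0.  -0. 127.] rows>= 3.0 per10 [ 0.     -0.0001  0.0424]
```

View pics/w9.png

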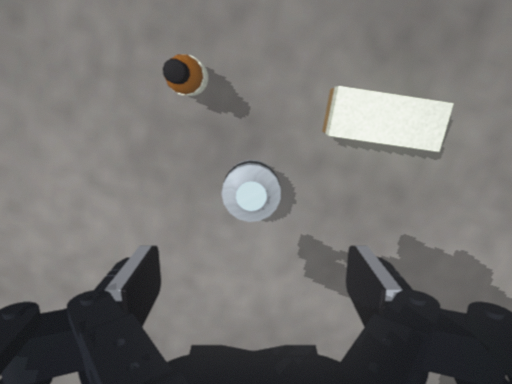

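View: the condenser at (251,192) has clear space on both sides for the fingers.

drive_tool(motion=[0,-0.001,0.06,0,0,0,-0.9,0,0,0.11,0,0,0,-0.9,0,0,0.11,0,0,0,-0.9,0,0,0.08,0,0,0,-0.9,0,0,0.045,0,0,0,-0.9,0,0,0.022,0,0,0,-0.9,0,0,0,0,0,0,-0.9,0,0,0,0,0,0,0,0,0,0,0,0,0,1,0,0,0,0,0,0,1], force=40)

```text
clock: 30.55
tcp_pos: [0.4444, 0.0041, 0.0035]
tcp_rot: [[0.969, 0.247, 0.003], [0.247, -0.969, -0.0], [0.003, 0.001, -1.0]]
ft_force: [0.6, 1.0, 0.7]
width: 0.548
```

drive_tool(motion=[0,0,0,0,0,0,1,0,0,0,0,0,0,1,0,0,0,0,0,0,1,0,0,0,0,0,0,1,0,0,0,0,0,0,1,0,0,0,0,0,0,1,0,0,0,0,0,0,1,0,0,0,0,0,0,1,0,0,0,0,0,0,1,0,0,0,0,0,0,1])

```text
clock: 31.38
tcp_pos: [0.4446, 0.0041, 0.0039]
tcp_rot: [[0.969, 0.247, 0.003], [0.247, -0.969, -0.0], [0.003, 0.001, -1.0]]
ft_force: [-1.1, 0.2, 4.7]
width: 0.523
```

```bash
python3 go.py .662 -.0155 .12
```

```text
31.38 [0.4446 0.0041 0.0039] w 0.523 F [-1.1  0.2  4.7] rotvec tilt [ 0.0031 -0.0003] yaw 14.3
units [ 0.687  0.243 -0.385] mm [ 206.   73. -115.] rows>= 5.9 per10 [ 0.0687  0.0243 -0.0385]
```

drive_tool(motion=[0,0,-0.06,0,0,0,1,0,0,-0.12,0,0,0,1,0,0,-0.12,0,0,0,1,0,0,-0.085,0,0,0,1,0.057,0.02,0,0,0,0,1,0.115,0.04,0,0,0,0,1,0.115,0.04,0,0,0,0,1,0.115,0.041,0,0,0,0,1,0.115,0.041,0,0,0,0,1,0.115,0.041,0,0,0,0,1], force=60)

```text
clock: 32.22
tcp_pos: [0.6447, -0.0138, 0.1179]
tcp_rot: [[0.969, 0.247, 0.001], [0.247, -0.969, -0.0], [0.001, 0.0, -1.0]]
ft_force: [0.2, 0.2, -1.0]
width: 0.511
```

drive_tool(motion=[0.055,0.02,0,0,0,0,1,0,0,0,0,0,0,1,0,0,0,0,0,0,1,0,0,0,0,0,0,1,0,0,0,0,0,0,1,0,0,0,0,0,0,1,0,0,0,0,0,0,1,0,0,0,0,0,0,1,0,0,0,0,0,0,1,0,0,0,0,0,0,1])

```text
clock: 33.05
tcp_pos: [0.6605, -0.0154, 0.1178]
tcp_rot: [[0.969, 0.247, 0.0], [0.247, -0.969, -0.0], [0.0, 0.0, -1.0]]
ft_force: [-0.6, -0.0, -0.8]
width: 0.512
```

```bash
python3 go.py .6625 -.0165 .012;python3 - <<'E'
from h import *
s=env.sense();p,d=env.capture("wrist");cv2.imwrite("pics/w10.png",p[:,:,::-1]);C=cam("wrist",s)
for mm,st,c in comps(blue(p),800):
    cs=cv2.findContours(mm.astype(np.uint8),0,2)[0][0][:,0];cs=cs[cs[:,1]<205];w=plane(cs,.009,*C)[:,:2].astype(np.float32)*1000
    print('dish',st,cv2.fitEllipse(w),cv2.minEnclosingCircle(w))
E
```

```text
33.05 [ 0.6605 -0.0154  0.1178] w 0.512 F [-0.6 -0.  -0.8] rotvec tilt [ 0.0002 -0.    ] yaw 14.3
units [0.005 0.005 0.353] mm [  2.   1. 106.] rows>= 2.5 per10 [0.0005 0.0005 0.0353]
dish [ 201  134  111   93 7564] ((664.07177734375, -17.350786209106445), (84.4287338256836, 85.30184173583984), 7.975631237030029) ((663.9700317382812, -17.34952735900879), 43.04558181762695)Traceback (most recent call last):
  File "<stdin>", line 5, in <module>
cv2.error: OpenCV(4.12.0) /io/opencv/modules/imgproc/src/shapedescr.cpp:361: error: (-201:Incorrect size of input array) There should be at least 5 points to fit the ellipse in function 'fitEllipseNoDirect'
```

View pics/w10.png

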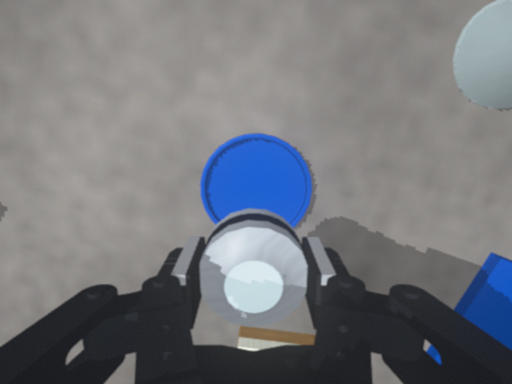

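Dish centre measures (0.664, -0.017), so I'll shift a few mm while lowering.

drive_tool(motion=[0.011,0.008,0.06,0,0,0,1,0,0,0.1,0,0,0,1,0,0,0.1,0,0,0,1,0,0,0.055,0,0,0,1,0,0,0.025,0,0,0,1,0,0,0.01,0,0,0,1,0,0,0.006,0,0,0,1,0,0,0.004,0,0,0,1,0,0,0.002,0,0,0,1,0,0,0,0,0,0,1])

```text
clock: 33.93
tcp_pos: [0.6658, -0.0172, 0.0106]
tcp_rot: [[0.969, 0.247, 0.003], [0.247, -0.969, -0.0], [0.003, 0.001, -1.0]]
ft_force: [0.7, -0.8, -1.5]
width: 0.514
```

drive_tool(motion=[0,0,0.003,0,0,0,1,0,0,0.001,0,0,0,1,0,0,0,0,0,0,1,0,0,0,0,0,0,1,0,0,0,0,0,0,1,0,0,0,0,0,0,1,0,0,0,0,0,0,1,0,0,0,0,0,0,1,0,0,0,0,0,0,1,0,0,0,0,0,0,1])

```text
clock: 34.77
tcp_pos: [0.6646, -0.017, 0.0081]
tcp_rot: [[0.969, 0.247, 0.0], [0.247, -0.969, -0.0], [0.0, 0.0, -1.0]]
ft_force: [-0.5, 0.5, 1.7]
width: 0.515
```

drive_tool(motion=[0,0,0,0,0,0,-0.15,0,0,0,0,0,0,-0.18,0,0,0,0,0,0,-0.18,0,0,0,0,0,0,-0.18,0,0,0,0,0,0,-0.18,0,0,-0.01,0,0,0,-0.18,0,0,-0.04,0,0,0,-0.18,0,0,-0.1,0,0,0,-0.18,0,0,-0.12,0,0,0,-0.18,0,0,-0.12,0,0,0,-0.18])

```text
clock: 35.6
tcp_pos: [0.6637, -0.0169, 0.126]
tcp_rot: [[0.969, 0.247, -0.002], [0.247, -0.969, 0.0], [-0.001, -0.001, -1.0]]
ft_force: [-0.4, 0.3, 0.4]
width: 0.59
```

drive_tool(motion=[-0.1,0,-0.06,0,0,0,-0.18,-0.12,0,-0.05,0,0,0,-0.18,-0.12,0,-0.05,0,0,0,-0.18,-0.12,0,0,0,0,0,-0.18,-0.12,0,0,0,0,0,-0.18,-0.12,0,0,0,0,0,-0.18,-0.06,0,0,0,0,0,-0.18,0,0,0,0,0,0,-0.18,0,0,0,0,0,0,-0.18,0,0,0,0,0,0,-0.18])

```text
clock: 36.43
tcp_pos: [0.445, -0.0736, 0.1741]
tcp_rot: [[0.969, 0.247, 0.003], [0.247, -0.969, -0.001], [0.003, 0.001, -1.0]]
ft_force: [0.9, 0.6, 0.3]
width: 0.592
```

```bash
python3 - <<'E'
from h import *
for n in("top","scene"):
    p,d=env.capture(n);cv2.imwrite(f"pics/{n}1.png",p[:,:,::-1]);C=cam(n);P=cloud(d,*C)
    z=P[...,2];m=(d>0)&(z>.018)&(z<.08)&(P[...,0]>.3)&(P[...,0]<.72)&(abs(P[...,1])<.4)
    for mm,st,c in comps(m,40):
        q=P[mm];print(n,c.round(0),st[4],'zmax',q[:,2].max().round(3),'mid',((q.min(0)+q.max(0))/2).round(3),'size',(q.max(0)-q.min(0)).round(3))
E
```

```text
top [268. 134.] 385 zmax 0.037 mid [ 0.663 -0.016  0.028] size [0.045 0.045 0.019]
top [395. 155.] 338 zmax 0.064 mid [ 0.616 -0.277  0.043] size [0.036 0.039 0.042]
top [126. 159.] 184 zmax 0.068 mid [0.601 0.281 0.043] size [0.026 0.027 0.049]
top [153. 169.] 158 zmax 0.05 mid [0.581 0.226 0.035] size [0.026 0.026 0.03 ]
top [391. 182.] 334 zmax 0.062 mid [ 0.56  -0.269  0.041] size [0.036 0.037 0.042]
top [225. 202.] 130 zmax 0.066 mid [0.515 0.072 0.045] size [0.026 0.025 0.042]
scene [392. 174.] 233 zmax 0.067 mid [0.603 0.277 0.043] size [0.027 0.022 0.049]
scene [364. 179.] 178 zmax 0.048 mid [0.582 0.224 0.033] size [0.028 0.026 0.03 ]
scene [287. 184.] 190 zmax 0.065 mid [0.517 0.069 0.042] size [0.024 0.025 0.047]
scene [226. 218.] 720 zmax 0.033 mid [ 0.523 -0.077  0.026] size [0.044 0.085 0.015]
scene [288. 261.] 477 zmax 0.038 mid [ 0.663 -0.017  0.028] size [0.047 0.046 0.02 ]
scene [141. 274.] 469 zmax 0.063 mid [ 0.562 -0.271  0.043] size [0.037 0.037 0.039]
scene [148. 303.] 496 zmax 0.062 mid [ 0.618 -0.279  0.042] size [0.038 0.038 0.04 ]
```

View pics/scene1.png

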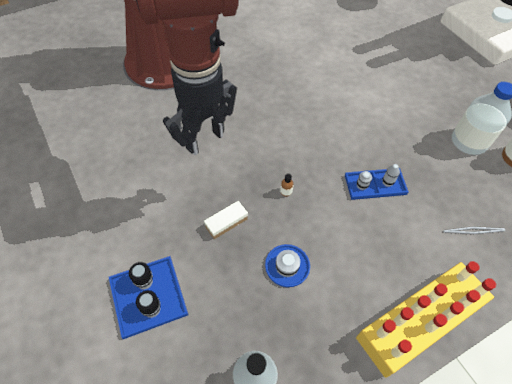

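View pics/top1.png

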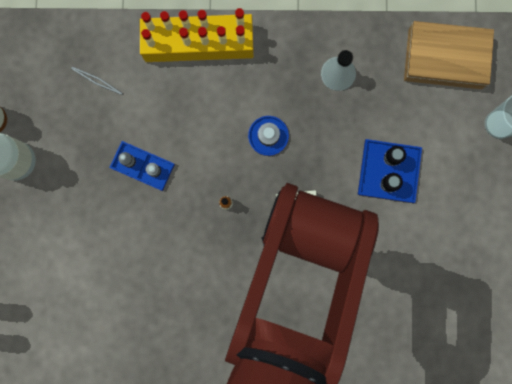

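Everything is upright in its own tray: objectives at (364,179) and (392,174) in the scene view, eyepieces at (141,274) and (148,303), condenser at (288,261). The heights match a piece resting on a tray floor, and the bottle and box haven't moved. The gripper is clear and touching nothing.

```bash
python3 -c "
from bench import env
s=env.sense();print(s['clock'],s['ft_force']);print(env.sign_off())"
```

```text
36.5333 [-0.01228748  1.1454466  -0.13506967]
the job is handed in; nothing more can be done
None
```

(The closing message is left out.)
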